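Open the wide drive dock at the repair bench

ROBOT

A 6-joint arm with a two-finger parallel gripper is mounted at the origin on the work surface. World frame = base frame: x ahead of the robot, y to its left, z up, the work surface at z = 0. Lengths are in m, angles in rad, forces in N, time in s.
With the tool pointing down it reaches from about 0.25 to 0.725 m from the base axis. Payload 4 kg.
Tool frame: the origin (TCP) lies midway between the tips of the shut fingers; the grasp point (between the pads) lies 19 mm behind it; z points along the fingers, y is the line along which they close (so a half turn about z gives the same grasp; the last joint's range is limited). The gripper opens to 85 mm and grips with 20 to 120 N. Pads are 22 mm wide; open, the fingers measure 114 mm over their backs; the gripper's body (76 mm by 85 mm) begins 54 mm behind the grasp point. The pads swing forward as they close: fully open they stand 13 mm farther back than shut.
Start: joints at [-1.336, 0.241, 0.005, 1.335, 0, 1.571], TCP at [0.116, -0.486, 0.209] pointing down, gripper open.
Joint ranges: [-2.72, 2.72], [-1.05, 1.87], [-1.09, 1.28], [-1.99, 2.15], [-1.42, 1.44], [-3.14, 3.14]. Speed limits (rad/s): [2.79, 2.79, 3.14, 3.14, 3.14, 3.14].

INTERFACE

Orientations are given as a unit quaternion [x, y, z, w].
In Python, from workcell import bot gives the robot as it stands. The module is installed in compiled form; this text tells all that it offers.
- The arm moves only by the tool drive_tool, never from a script. Its arguments are lists of equal length, an entry for each row: "slide": the shift along the tool's x, y, z scaled (see below), a list of three; "rotation": the turn, a rotation vector about the tool's x, y, z scaled (see below), a list of three. A call has exactly 8 rows; each row is the pose to reach, as a shift and turn from the pose commanded when the call began, along the tool's axes at that moment; what a row does not reach only later rows make up. The controller multiplies each number of a shift by 250 mm and each number of a turn by 0.5 rad. A row lasts 1/8 s, in which the tool goes at most 62.5 mm and 10.7 degrees, less where a joint would pass 70% of its speed; a pose out of reach is approached as far as the arm can. A call with a number of a shift or a turn outside -1 to 1 is refused whole. A call with a gripper value outside its range is refused whole. "gripper" is the opening, from 0 (shut) to 1 (fully open), set as the call begins (left out, the last holds). The fingers move at their own pace and stop on an object; the grip force is fixed at half the most. Time passes only in rows, so rows that repeat a pose let the fingers close, or fill a call up. It gives the time, the measured TCP pose, the force, the opening and the grip force at its end, in the units of the state.
- bot.get_obs(): the state, without advancing time (a new reading comes with each control period).
- bot.camera(name): name is "side" or "top" or "wrist"; returns a dict with "image" (420x560x3 uint8, red, green, blue), "z_map" (420x560 float32, m along the optical axis (not along the pixel's ray), 0 where there is no reading), "camera_matrix" (3x3 intrinsics, pixels), "xyz" and "orientation" of the camera in the world. Camera axes: x right, y up, looking along -z (the intrinsics and any distortion apply to the point x, -y, -z); pixel columns grow to the right and rows downward; lengths in m; the calibration is good to about 2 mm. A picture is of the moment at which its call begins.
- bot.job_done(): hands the job in; it is judged then, once.
The state is a dict: "clock": time; "joint_pos": joint angles; "joint_vel": joint speeds; "tau": joint torques, N m; "eef_pos": TCP position; "tool_rot": TCP orientation; "ft_force": force on the tool from outside, world axes, zero at the start; "ft_torque": the same for the moment, N m; "grip_width": finger opening in m; "grasp_force": force on a finger pad.
Only numpy, scipy, OpenCV 4.12 (cv2) and the standard library are available. Lean on these libraries where they do the work, as an engineer would, in place of code of your own. Each camera call takes 0.05 s, during which the arm holds its last target. There are 200 camera calls.

TASK

Pull the tray of the wide drive dock fully out so that its drive can be reached, then let go. The black catch on the dock's roof locks the tray at one end of its slide and frees it at the other, but its marks have worn off: try the tray, and if it will not come, slide the catch to its other end and pull again. Leave the narrow dock's tray shut.

Things in the scene. Friction and masses are not known exactly. Their poses are not given: they have to be found in the camera images.
- wide: The wide grey drive dock, screwed to the bench: 140 mm wide, 160 deep, 48 high; a like dock 96 wide stands beside it. Origin: centre of its underside; x points from its front (robot side) to its rear, y left, z up. Its tray has a steel bar handle on two posts: 12 thick (x), 64 long (y), 14 high, centre at x -105, y 0, z 75 when shut: above the roof, to be pinched from above.
- wide_tray (a joint): How far the wide dock's tray is out, in m: 0 shut (the start), 0.070 at its stop. Tray and bar handle slide out along the dock's -x, towards the robot. Free, it slides with about 2 N of friction and stays where it is left; locked, it gives about 3 mm, then stops dead.
- wide_thumb (a point): Top centre of the wide dock's catch: a black upright block on its roof, 20 mm (dock x) by 14 (y), 32 tall, top 80 above the bench, at dock x +20. It slides along y from -15 to +15, starts near one end, stays where left (1.2 N friction); push it from its side. Free in the last 6 mm at one end, locked at the other; which end cannot be seen. The narrow dock has one too.
- narrow_tray (a joint): How far the narrow dock's tray is out, in m: 0 shut (the start). It is to stay shut.
Not all that is in view belongs to the job. Leave any purple or yellow look-alike of the wide alone.

How it is judged:
By the outcome, as a careful person would: the job done as asked, in the order asked, and still so for the second after the job is handed in, with the robot touching nothing.
It also fails if it takes over 51 s, if anything falls off the work surface, if the arm or the gripper's body presses on something with over 40 N, if the wrist force passes 120 N, or if a joint passes its speed limit or range.

## Working session

There is one attempt and no reset: what is moved stays moved. The work goes in short steps, Python scripts to look and compute and a tool call to move; the robot and the scene stay as the last step left them, time stands still between calls to the robot, and variables do not carry over. Pictures are saved under pics/ and viewed, at most 10 in all, crops included, and the job is handed in when it is done.

Besides the shell and the picture viewer there is one more tool, called after "Call:" by a JSON object that holds its "op" and its "data". drive_tool: Moves the arm, as the interface text tells. Shifts and turns lie within -1 to 1; 1 stands for 250 mm of shift or 0.5 rad of turn. Its arguments: {"type":"object","properties":{"slide":{"type":"array","items":{"type":"array","items":{"type":"number"}}},"rotation":{"type":"array","items":{"type":"array","items":{"type":"number"}}},"gripper":{"type":"number"}},"required":["slide","rotation"]}

```bash
mkdir -p pics; cat > h.py <<'E'
import numpy as np, cv2
from scipy.spatial.transform import Rotation as R
from workcell import bot
def shot(name,tag):
    c=bot.camera(name); cv2.imwrite(f'pics/{tag}.png',c['image'][:,:,::-1]); np.savez(f'pics/{tag}.npz',**{k:np.array(v) for k,v in c.items()}); return c
def pt(c,u,v,z=None):
    K=c['camera_matrix']; d=c['z_map'][int(v),int(u)]
    r=np.array([(u-K[0,2])/K[0,0],-(v-K[1,2])/K[1,1],-1.])
    M=R.from_quat(c['orientation']).as_matrix(); w=M@r
    if z is not None: return c['xyz']+w*((z-c['xyz'][2])/w[2])
    return c['xyz']+w*d
E
python3 - <<'E'
from h import *
a=shot('top','top1');b=shot('side','side1')
print(a['xyz'],a['orientation'],b['xyz'],a['camera_matrix'])
o=bot.get_obs();print(o['eef_pos'],o['tool_rot'],o['clock'],o['grip_width'])
E
```

```text
[ 0.25561368 -0.0135953   1.14767553] [-0.07064893  0.07505009  0.71185426 -0.69472277] [0.26387882 0.58261861 0.55065198] [[521.106649     0.         280.63102191]
 [  0.         521.106649   211.02779712]
 [  0.           0.           1.        ]]
[ 0.11616871 -0.48569562  0.20779216] [ 9.93115629e-01  1.17134405e-01 -1.17915546e-04 -9.29750755e-04] 0.1 0.0851842884685231
```

View pics/top1.png

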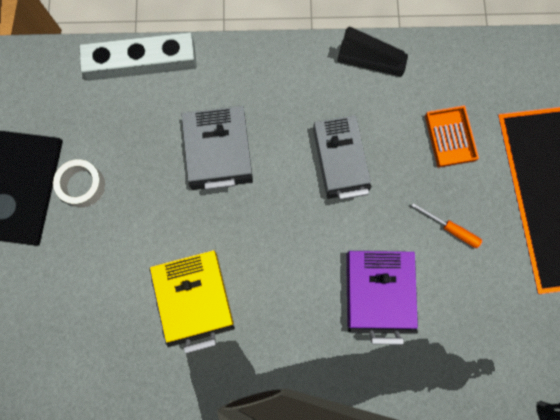

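View pics/side1.png

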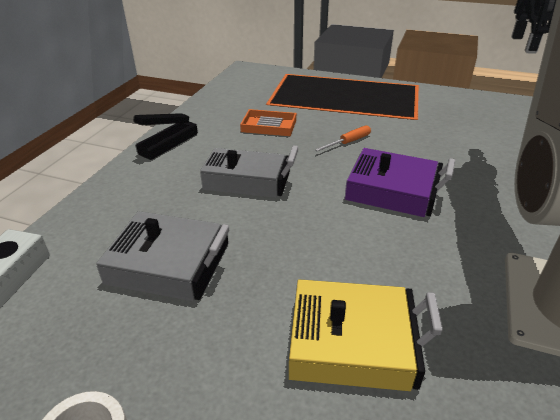

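The top view shows four docks: grey at (217,147), about 65 px wide; grey at (342,157), about 45 px wide; yellow at (192,297); and purple at (382,290). The target is the wider grey one at (217,147). The narrower grey one is the narrow dock, and the coloured ones are look-alikes. I'll confirm this in a crop.

```bash
python3 - <<'E'
from h import *
c=dict(np.load('pics/top1.npz'))
cv2.imwrite('pics/crop1.png',cv2.resize(c['image'][95:200,170:270,::-1],None,fx=5.5,fy=5.5,interpolation=cv2.INTER_CUBIC))
# roof points: z in 40..54mm ; handle z 65..; in region
P=np.array([[pt(c,u,v) for u in range(170,270)] for v in range(95,200)])
z=P[...,2]
m=((z>.042)&(z<.054)).astype(np.uint8)
q=P[m>0][:,:2].astype(np.float32); r=cv2.minAreaRect(q); print('roof',r,len(q), np.median(z[m>0]))
m2=z>.062
n,l,s,ce=cv2.connectedComponentsWithStats(m2.astype(np.uint8))
for i in range(1,n):
    if s[i,4]>5:
        Q=P[l==i]; print(s[i]+[170,95,0,0,0],Q.mean(0),Q.max(0),Q.min(0),cv2.minAreaRect(Q[:,:2].astype(np.float32)))
E
```

```text
roof ((0.637580394744873, 0.11662851274013519), (0.17494836449623108, 0.1402728408575058), 6.044401168823242) 4386 0.04639889030428013
[216 125   8  11  69] [0.66375758 0.10464533 0.07528181] [0.67537514 0.11289954 0.08096457] [0.65468052 0.09767962 0.0620674 ] ((0.6651425957679749, 0.10508602857589722), (0.020067743957042694, 0.013898164965212345), 8.469764709472656)
[204 180  31  10 193] [0.53918335 0.10563935 0.07880846] [0.54954103 0.13802271 0.08592461] [0.53126746 0.07425412 0.0626943 ] ((0.5403769612312317, 0.10611230134963989), (0.01684025302529335, 0.06381075084209442), 1.5397573709487915)
```

View pics/crop1.png

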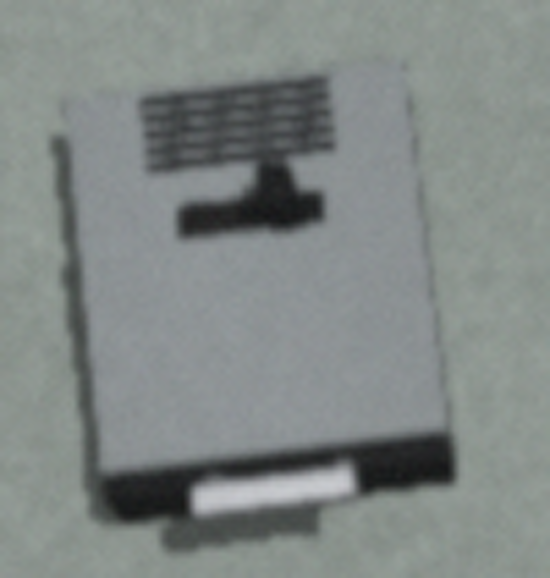

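The crop confirms the wide grey dock: its roof measures 140 mm wide, the bar handle is at the bottom, and the catch sits at the right (-y) end of its slot. Next I'll plan the approach to the handle.

```bash
cat >> h.py <<'E'
YAW=np.radians(6.0)
def goal(yaw=YAW):   # tool down, tool y along dock x, tool x along dock y
    y=np.array([np.cos(yaw),np.sin(yaw),0]); z=np.array([0,0,-1.]); return R.from_matrix(np.c_[np.cross(y,z),y,z])
def to(p,yaw=YAW,p0=None,r0=None):
    o=bot.get_obs(); p0=o['eef_pos'] if p0 is None else p0; r0=R.from_quat(o['tool_rot']) if r0 is None else r0
    s=r0.inv().apply(np.array(p)-p0)/.25; w=(r0.inv()*goal(yaw)).as_rotvec()/.5
    print('slide',s.round(4),'rot',w.round(3))
E
python3 - <<'E'
from h import *
d=np.array([.540,.106,.15])
o=bot.get_obs();p0=o['eef_pos'];r0=R.from_quat(o['tool_rot']);y0=np.radians(-76.5)
for k in (1,2,3):
    f=k/3; p=(1-f)*o['eef_pos']+f*d; yaw=y0+f*(YAW-y0)
    to(p,yaw,p0,r0); p0=p; r0=goal(yaw)
E
```

```text
slide [ 0.7332 -0.6357  0.0782] rot [-0.004 -0.001 -0.962]
slide [ 0.9441 -0.2247  0.0771] rot [ 0.    0.   -0.96]
slide [0.9411 0.2366 0.0771] rot [ 0.    0.   -0.96]
```

Call:
{"op": "drive_tool", "data": {"slide": [[0.09, -0.08, 0], [0.18, -0.16, 0], [0.27, -0.24, 0], [0.37, -0.32, 0], [0.46, -0.4, 0], [0.55, -0.48, 0], [0.64, -0.56, 0], [0.73, -0.635, 0]], "rotation": [[0, 0, -0.12], [0, 0, -0.24], [0, 0, -0.36], [0, 0, -0.48], [0, 0, -0.6], [0, 0, -0.72], [0, 0, -0.84], [0, 0, -0.96]], "gripper": 1}}

```text
clock: 1.1
eef_pos: [0.2571, -0.2883, 0.2083]
tool_rot: [0.936, 0.351, -0.0, -0.0]
ft_force: [0.8, 0.0, -0.7]
grip_width: 0.0853
grasp_force: 0.0
```

Call:
{"op": "drive_tool", "data": {"slide": [[0.12, -0.03, 0], [0.24, -0.06, 0], [0.35, -0.08, 0], [0.47, -0.11, 0], [0.59, -0.14, 0], [0.71, -0.17, 0], [0.83, -0.2, 0], [0.945, -0.225, 0]], "rotation": [[0, 0, -0.12], [0, 0, -0.24], [0, 0, -0.36], [0, 0, -0.48], [0, 0, -0.6], [0, 0, -0.72], [0, 0, -0.84], [0, 0, -0.96]]}}

```text
clock: 2.1
eef_pos: [0.3986, -0.0911, 0.2083]
tool_rot: [0.826, 0.563, -0.0, -0.0]
ft_force: [0.1, -1.1, -0.3]
grip_width: 0.0855
grasp_force: 0.0
```

Call:
{"op": "drive_tool", "data": {"slide": [[0.13, 0.03, 0.01], [0.27, 0.07, 0.02], [0.4, 0.1, 0.03], [0.54, 0.13, 0.05], [0.67, 0.17, 0.06], [0.8, 0.2, 0.07], [0.94, 0.237, 0.08], [0.94, 0.237, 0.08]], "rotation": [[0, 0, -0.13], [0, 0, -0.27], [0, 0, -0.4], [0, 0, -0.54], [0, 0, -0.68], [0, 0, -0.82], [0, 0, -0.96], [0, 0, -0.96]]}}

```text
clock: 3.1
eef_pos: [0.5403, 0.1065, 0.1873]
tool_rot: [0.668, 0.744, -0.001, -0.001]
ft_force: [-0.0, 0.3, -0.2]
grip_width: 0.0853
grasp_force: 0.0
```

```bash
python3 - <<'E'
from h import *
o=bot.get_obs();print(o['eef_pos'],o['tool_rot'],o['clock'],o['joint_pos'].__str__())
to([.540,.106,.15])
c=shot('wrist','w1'); print(c['xyz'])
P=np.array([[pt(c,u,v) for u in range(560)] for v in range(420)])
ok=c['z_map']>0.05
q=P.reshape(-1,3);z=P[...,2]
for nm,m in (('high',(z>.062)&(z<.09)&ok),('roof',(z>.043)&(z<.054)&ok)):
    n,l,s,ce=cv2.connectedComponentsWithStats(m.astype(np.uint8))
    for i in range(1,n):
        if s[i,4]>150:
            Q=P[l==i]; print(nm,s[i],Q.mean(0).round(4),np.median(Q[:,2]).round(4),cv2.minAreaRect(Q[:,:2].astype(np.float32)))
E
```

```text
[0.54033077 0.10646288 0.18729522] [ 6.68376966e-01  7.43822354e-01 -5.04963162e-04 -5.31986221e-04] 3.1 [1.94396348e-01 3.51992327e-01 1.02576589e-01 1.32282713e+00
 2.43957911e-04 1.65844590e+00]
slide [-0.0017 -0.0013  0.1492] rot [-0.003 -0.     0.004]
[0.5334771  0.17896674 0.35267335]
high [  0  66  30  24 599] [0.3399 0.1746 0.0741] 0.076 ((0.33442819118499756, 0.1744433343410492), (0.01857798546552658, 0.014149600639939308), 13.15711784362793)
high [ 274  158   22   81 1299] [0.5432 0.1071 0.0803] 0.0817 ((0.5455945730209351, 0.10574577748775482), (0.01678031124174595, 0.06300173699855804), 5.904892444610596)
high [418 203  33  23 637] [0.6658 0.1057 0.0762] 0.079 ((0.6680197715759277, 0.1041373461484909), (0.02003053016960621, 0.014866486191749573), 5.688724994659424)
roof [    0     0   125   174 16767] [0.3534 0.1684 0.0482] 0.0482 ((0.339898943901062, 0.16888287663459778), (0.10948558151721954, 0.1269756555557251), 13.373322486877441)
roof [  291   107   218   158 30185] [0.6402 0.1208 0.0482] 0.0483 ((0.6393298506736755, 0.11503370106220245), (0.17637662589550018, 0.14004704356193542), 6.078081130981445)
```

View pics/w1.png

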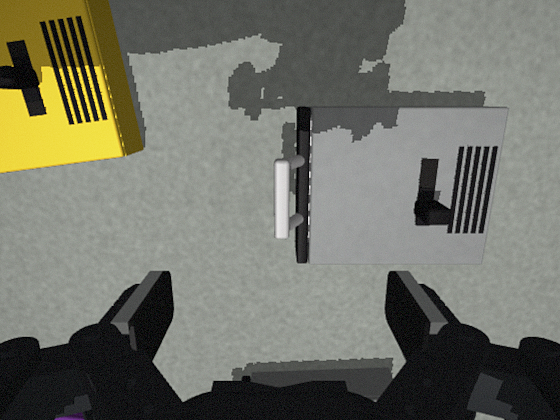

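The wrist view shows the bar at about (281,198) px, centred between the fingers in x, and the catch at (430,205). I'll descend, grip and test-pull.

Call:
{"op": "drive_tool", "data": {"slide": [[0, 0.01, 0.09], [0, 0.01, 0.18], [0, 0.01, 0.27], [0, 0.01, 0.36], [0, 0.01, 0.43], [0, 0.01, 0.48], [0, 0.01, 0.52], [0, 0.01, 0.52]], "rotation": [[0, 0, 0], [0, 0, 0], [0, 0, 0], [0, 0, 0], [0, 0, 0], [0, 0, 0], [0, 0, 0], [0, 0, 0]]}}

```text
clock: 4.15
eef_pos: [0.5417, 0.1046, 0.0581]
tool_rot: [0.67, 0.743, -0.001, -0.0]
ft_force: [-0.1, 0.5, 0.1]
grip_width: 0.0853
grasp_force: 0.0
```

Call:
{"op": "drive_tool", "data": {"slide": [[0, 0, 0], [0, 0, 0], [0, 0, 0], [0, 0, 0], [0, 0, 0], [0, 0, 0], [0, 0, 0], [0, 0, 0]], "rotation": [[0, 0, 0], [0, 0, 0], [0, 0, 0], [0, 0, 0], [0, 0, 0], [0, 0, 0], [0, 0, 0], [0, 0, 0]], "gripper": 0}}

```text
clock: 5.15
eef_pos: [0.543, 0.1051, 0.0594]
tool_rot: [0.669, 0.743, 0.001, 0.001]
ft_force: [-0.6, 0.2, 5.8]
grip_width: -0.0001
grasp_force: 2.8
```

Call:
{"op": "drive_tool", "data": {"slide": [[0, -0.004, 0], [0, -0.008, 0], [0, -0.012, 0], [0, -0.016, 0], [0, -0.02, 0], [0, -0.024, 0], [0, -0.028, 0], [0, -0.028, 0]], "rotation": [[0, 0, 0], [0, 0, 0], [0, 0, 0], [0, 0, 0], [0, 0, 0], [0, 0, 0], [0, 0, 0], [0, 0, 0]]}}

```text
clock: 6.15
eef_pos: [0.5364, 0.1045, 0.0594]
tool_rot: [0.669, 0.743, 0.001, 0.001]
ft_force: [1.3, -1.2, 5.5]
grip_width: -0.0
grasp_force: 2.9
```

The gripper shut completely, so it missed the bar. I'll look.

```bash
python3 - <<'E'
from h import *
c=shot('wrist','w2'); s=shot('side','s2')
a=c['image']; b=s['image'][190:330,80:290]
im=np.hstack([cv2.resize(a,(400,300)),cv2.resize(b,(400,300),interpolation=cv2.INTER_CUBIC)])
cv2.imwrite('pics/m2.png',im[:,:,::-1])
print({k:np.round(v,4) for k,v in bot.get_obs().items()})
E
```

```text
{'clock': np.float64(6.25), 'joint_pos': array([ 0.1923,  0.438 , -0.1201,  1.0104, -0.    ,  1.6591]), 'joint_vel': array([-0.0006,  0.0004,  0.0009,  0.0018, -0.0016, -0.0002]), 'tau': array([ 8.77000e-02, -4.00364e+01,  1.92591e+01,  6.45200e-01,
        4.82000e-02,  2.00000e-04]), 'eef_pos': array([0.5363, 0.1044, 0.0593]), 'tool_rot': array([6.694e-01, 7.429e-01, 9.000e-04, 7.000e-04]), 'ft_force': array([ 2.06 , -0.243,  5.988]), 'ft_torque': array([ 0.0437, -0.3339,  0.0045]), 'grasp_force': np.float64(2.9407), 'grip_width': np.float64(-0.0)}
```

View pics/m2.png

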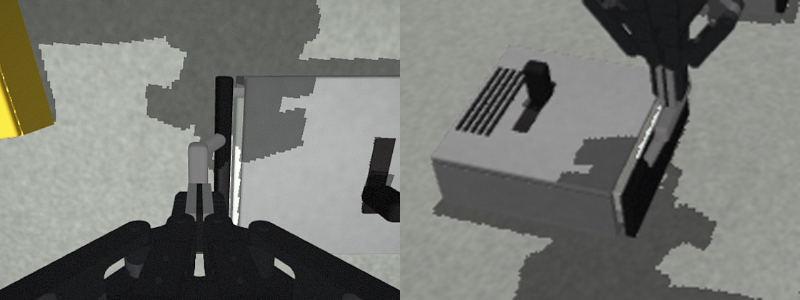

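```bash
python3 - <<'E'
from h import *
c=dict(np.load('pics/w2.npz'))
cv2.imwrite('pics/m3.png',cv2.resize(c['image'][180:400,220:360,::-1],None,fx=2.7,fy=2.7,interpolation=cv2.INTER_CUBIC))
P=np.array([[pt(c,u,v) for u in range(560)] for v in range(420)]);ok=c['z_map']>.05;z=P[...,2]
m=(z>.055)&(z<.092)&ok
n,l,s,ce=cv2.connectedComponentsWithStats(m.astype(np.uint8))
for i in range(1,n):
    if s[i,4]>100:
        Q=P[l==i]; print(s[i],Q.mean(0).round(4),Q.min(0).round(4),Q.max(0).round(4))
for v in range(200,270,8): print(v,P[v,276].round(4),P[v,270].round(4))
E
```

```text
[ 262  192   47   72 2144] [0.5354 0.126  0.0787] [0.5271 0.1118 0.055 ] [0.5484 0.1366 0.0919]
[ 510  262   50   50 1856] [0.6614 0.1063 0.0694] [0.6566 0.0968 0.055 ] [0.6772 0.1125 0.082 ]
200 [0.5325 0.1363 0.0747] [0.53   0.1357 0.0736]
208 [0.5327 0.1347 0.0815] [0.5302 0.1344 0.0814]
216 [0.533  0.1314 0.0819] [0.5306 0.1313 0.0825]
224 [0.5334 0.1279 0.0818] [0.5309 0.1279 0.0826]
232 [0.5337 0.1244 0.0821] [0.5313 0.1239 0.0813]
240 [0.5341 0.1209 0.0822] [0.5316 0.1208 0.0825]
248 [0.5345 0.117  0.0814] [0.532  0.1168 0.0816]
256 [0.5348 0.1138 0.0826] [0.5323 0.1129 0.0811]
264 [0.5348 0.115  0.0931] [0.5324 0.115  0.0936]
```

View pics/m3.png

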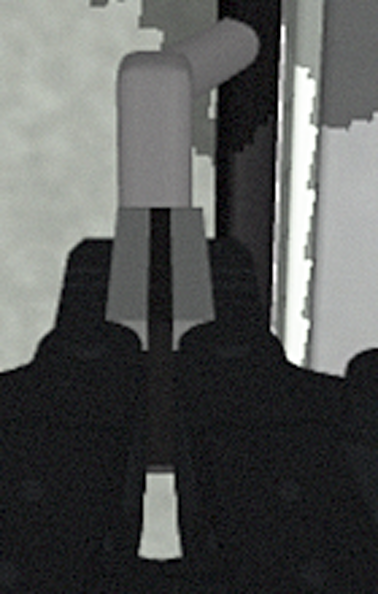

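```bash
python3 - <<'E'
from h import *
c=dict(np.load('pics/w2.npz'))
for v in range(254,310,4): print(v,*[pt(c,u,v).round(4) for u in (264,268,272,279,288,294)])
s=dict(np.load('pics/s2.npz'))
cv2.imwrite('pics/m4.png',cv2.resize(s['image'][195:265,195:280,::-1],None,fx=7,fy=7,interpolation=cv2.INTER_CUBIC))
E
```

```text
254 [0.5297 0.1135 0.081 ] [0.5314 0.1138 0.0814] [0.5331 0.1143 0.0821] [0.536  0.1147 0.0823] [0.54   0.1143 0.0805] [5.50e-01 7.99e-02 2.00e-04]
258 [0.5298 0.115  0.0884] [0.5314 0.1149 0.0879] [0.5331 0.1151 0.088 ] [0.5359 0.1154 0.088 ] [0.5396 0.116  0.0885] [0.5421 0.1161 0.0881]
262 [0.5299 0.1143 0.0908] [0.5315 0.1146 0.091 ] [0.5331 0.115  0.0915] [0.5359 0.1153 0.0915] [0.5395 0.1156 0.0914] [0.5419 0.1158 0.0914]
266 [0.5301 0.115  0.0959] [0.5316 0.1145 0.0945] [0.5332 0.1147 0.0946] [0.5359 0.1153 0.0952] [0.5394 0.1158 0.0956] [0.5418 0.1158 0.095 ]
270 [0.5302 0.1147 0.0988] [0.5317 0.1149 0.0987] [0.5332 0.1153 0.0993] [0.536  0.1148 0.0976] [0.5393 0.1156 0.0987] [0.5416 0.116  0.0991]
274 [0.5303 0.1152 0.103 ] [0.5318 0.1145 0.1014] [0.5333 0.115  0.1021] [0.5359 0.1153 0.1021] [0.5392 0.1157 0.1022] [0.5415 0.1157 0.1017]
278 [0.5304 0.1151 0.106 ] [0.5319 0.1155 0.1065] [0.5333 0.1149 0.1051] [0.5358 0.1156 0.1059] [0.5391 0.1157 0.1054] [0.5414 0.1155 0.1045]
282 [0.5305 0.1153 0.1093] [0.532  0.115  0.1085] [0.5334 0.1148 0.1078] [0.5359 0.1153 0.1082] [0.5
[... 193 characters left out ...]
08 0.1147 0.1138] [0.5321 0.1146 0.1134] [0.5335 0.1153 0.1144] [0.5359 0.115  0.1136] [0.539  0.1152 0.1134] [0.5409 0.116  0.1143]
294 [0.5309 0.1145 0.1162] [0.5322 0.1145 0.116 ] [0.5335 0.1149 0.1164] [0.5359 0.1146 0.1156] [0.5389 0.1156 0.1166] [0.5409 0.1156 0.1164]
298 [0.5309 0.1146 0.1189] [0.5323 0.1145 0.1186] [0.5335 0.1153 0.1197] [0.5359 0.1151 0.119 ] [0.5388 0.1157 0.1195] [0.5408 0.1154 0.1185]
302 [0.531  0.1154 0.1228] [0.5323 0.1156 0.1228] [0.5337 0.1138 0.1196] [0.5359 0.1143 0.1201] [0.5389 0.1145 0.1199] [0.5405 0.1164 0.1227]
306 [0.5311 0.1154 0.125 ] [0.5323 0.1159 0.1256] [0.5338 0.1125 0.12  ] [0.5361 0.1126 0.1196] [0.5386 0.1161 0.125 ] [0.5403 0.1169 0.1259]
```

View pics/m4.png

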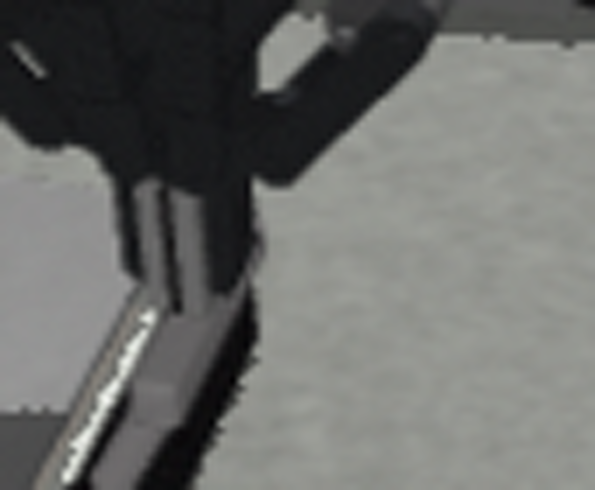

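The tips are shut on top of the bar: they show at z≈0.083 in the camera frame, although eef z reads 0.059. The bar was still dragged about 7 mm, so the tray seems free. I'll lift, open and measure the true tip height.

Call:
{"op": "drive_tool", "data": {"slide": [[0, 0, -0.06], [0, 0, -0.12], [0, 0, -0.16], [0, 0, -0.16], [0, 0, -0.16], [0, 0, -0.16], [0, 0, -0.16], [0, 0, -0.16]], "rotation": [[0, 0, 0], [0, 0, 0], [0, 0, 0], [0, 0, 0], [0, 0, 0], [0, 0, 0], [0, 0, 0], [0, 0, 0]]}}

```text
clock: 7.25
eef_pos: [0.5352, 0.1042, 0.0983]
tool_rot: [0.669, 0.743, -0.0, -0.0]
ft_force: [-0.4, -0.1, 0.4]
grip_width: -0.0004
grasp_force: 0.0
```

```bash
python3 - <<'E'
from h import *
o=bot.get_obs();print(o['eef_pos'],o['ft_force'])
c=shot('wrist','w5'); s=shot('side','s5')
P=np.array([[pt(c,u,v) for u in range(560)] for v in range(420)]);ok=c['z_map']>.05;z=P[...,2]
m=ok&(z>.09)&(z<.2)
for v in range(240,310,4):
    r=np.where(m[v])[0]
    if len(r): print(v,r.min(),r.max(),P[v,r].min(0).round(4),P[v,r].max(0).round(4))
b=ok&(z>.079)&(z<.086)&(abs(P[...,0]-.535)<.03); print('bar',cv2.minAreaRect(P[b][:,:2].astype(np.float32)))
b=ok&(z>.077)&(z<.086)&(abs(P[...,0]-.665)<.03); print('catch',cv2.minAreaRect(P[b][:,:2].astype(np.float32)))
# lowest gripper points seen by side camera
Q=np.array([[pt(s,u,v) for u in range(560)] for v in range(420)]);k=(s['z_map']>.05)&(abs(Q[...,0]-.536)<.03)&(abs(Q[...,1]-.104)<.03)&(Q[...,2]>.087)
print('side lowest',np.sort(Q[k][:,2])[:12])
E
```

```text
[0.53520606 0.10422316 0.09832827] [-0.37211325 -0.09081356  0.38285935]
260 263 294 [0.5284 0.1141 0.1273] [0.541  0.1158 0.1296]
264 262 295 [0.5281 0.1137 0.1309] [0.5412 0.1158 0.1335]
268 262 295 [0.5283 0.1141 0.1351] [0.5411 0.1162 0.1371]
272 247 310 [0.5224 0.1092 0.1302] [0.5477 0.116  0.1404]
276 244 313 [0.5216 0.1092 0.1333] [0.5486 0.116  0.1437]
280 244 313 [0.5219 0.1095 0.1371] [0.5482 0.116  0.1467]
284 243 314 [0.5219 0.1095 0.1404] [0.5484 0.1159 0.1496]
288 242 315 [0.5217 0.1093 0.1433] [0.5486 0.1162 0.1528]
292 241 316 [0.5216 0.1093 0.1464] [0.5486 0.1162 0.1554]
296 240 317 [0.5216 0.1094 0.1489] [0.5485 0.1159 0.158 ]
300 240 317 [0.5218 0.1094 0.1519] [0.5484 0.1186 0.1646]
304 236 321 [0.5213 0.1125 0.1578] [0.5479 0.119  0.167 ]
308 233 324 [0.5207 0.1111 0.1577] [0.5484 0.1187 0.169 ]
bar ((0.5348385572433472, 0.11556501686573029), (0.011788113042712212, 0.04147360846400261), 6.415642261505127)
catch ((0.6681326627731323, 0.10478737950325012), (0.020966706797480583, 0.014049876481294632), 5.852263450622559)
side lowest [0.12132614 0.12194786 0.12194918 0.12233622 0.12262531 0.12293208
 0.12316228 0.12325968 0.12413828 0.12433247 0.12440029 0.12473045]
```

Both cameras put the real tips 23 mm above the reported TCP, so I'll use eef z≈0.034 for the grasp.

Call:
{"op": "drive_tool", "data": {"slide": [[0, 0, 0], [0, 0, 0], [0, 0, 0], [0, 0, 0.04], [0, 0, 0.11], [0, 0, 0.18], [0, 0, 0.24], [0, 0, 0.255]], "rotation": [[0, 0, 0], [0, 0, 0], [0, 0, 0], [0, 0, 0], [0, 0, 0], [0, 0, 0], [0, 0, 0], [0, 0, 0]], "gripper": 1}}

```text
clock: 8.35
eef_pos: [0.5342, 0.104, 0.0333]
tool_rot: [0.669, 0.743, -0.001, -0.001]
ft_force: [-0.2, 0.0, 1.1]
grip_width: 0.0853
grasp_force: 0.0
```

Call:
{"op": "drive_tool", "data": {"slide": [[0, 0, 0], [0, 0, 0], [0, 0, 0], [0, 0, 0], [0, 0, 0], [0, 0, 0], [0, 0, 0], [0, 0, 0]], "rotation": [[0, 0, 0], [0, 0, 0], [0, 0, 0], [0, 0, 0], [0, 0, 0], [0, 0, 0], [0, 0, 0], [0, 0, 0]], "gripper": 0}}

```text
clock: 9.35
eef_pos: [0.5357, 0.1044, 0.0354]
tool_rot: [0.669, 0.743, 0.0, 0.0]
ft_force: [-1.6, -0.4, 4.6]
grip_width: 0.0109
grasp_force: 59.8
```

It's gripped: width 11 mm, 60 N. Pulling 15 mm gently.

Call:
{"op": "drive_tool", "data": {"slide": [[0, -0.008, 0], [0, -0.016, 0], [0, -0.024, 0], [0, -0.032, 0], [0, -0.04, 0], [0, -0.05, 0], [0, -0.06, 0], [0, -0.06, 0]], "rotation": [[0, 0, 0], [0, 0, 0], [0, 0, 0], [0, 0, 0], [0, 0, 0], [0, 0, 0], [0, 0, 0], [0, 0, 0]]}}

```text
clock: 10.35
eef_pos: [0.5207, 0.1027, 0.0354]
tool_rot: [0.669, 0.743, 0.0, 0.0]
ft_force: [1.3, 0.0, 7.6]
grip_width: 0.0107
grasp_force: 59.8
```

Call:
{"op": "drive_tool", "data": {"slide": [[0, -0.02, 0], [0, -0.045, 0], [0, -0.07, 0], [0, -0.095, 0], [0, -0.12, 0], [0, -0.145, 0], [0, -0.17, 0], [0, -0.17, 0]], "rotation": [[0, 0, 0], [0, 0, 0], [0, 0, 0], [0, 0, 0], [0, 0, 0], [0, 0, 0], [0, 0, 0], [0, 0, 0]]}}

```text
clock: 11.35
eef_pos: [0.4777, 0.0981, 0.0354]
tool_rot: [0.669, 0.743, -0.0, 0.0]
ft_force: [-0.1, -1.5, 8.1]
grip_width: 0.0107
grasp_force: 60.1
```

Call:
{"op": "drive_tool", "data": {"slide": [[0, -0.004, 0], [0, -0.008, 0], [0, -0.012, 0], [0, -0.016, 0], [0, -0.02, 0], [0, -0.024, 0], [0, -0.024, 0], [0, -0.024, 0]], "rotation": [[0, 0, 0], [0, 0, 0], [0, 0, 0], [0, 0, 0], [0, 0, 0], [0, 0, 0], [0, 0, 0], [0, 0, 0]]}}

```text
clock: 12.35
eef_pos: [0.4727, 0.0975, 0.0354]
tool_rot: [0.669, 0.743, 0.0, 0.001]
ft_force: [1.0, -1.5, 7.1]
grip_width: 0.0109
grasp_force: 59.9
```

Call:
{"op": "drive_tool", "data": {"slide": [[0, -0.004, 0], [0, -0.008, 0], [0, -0.012, 0], [0, -0.016, 0], [0, -0.016, 0], [0, -0.016, 0], [0, -0.016, 0], [0, -0.016, 0]], "rotation": [[0, 0, 0], [0, 0, 0], [0, 0, 0], [0, 0, 0], [0, 0, 0], [0, 0, 0], [0, 0, 0], [0, 0, 0]]}}

```text
clock: 13.35
eef_pos: [0.4729, 0.0976, 0.0355]
tool_rot: [0.67, 0.743, 0.003, 0.003]
ft_force: [11.8, -0.2, -2.6]
grip_width: 0.0106
grasp_force: 58.7
```

The stop is reached. I'll unload, open and lift.

Call:
{"op": "drive_tool", "data": {"slide": [[0, 0.006, 0], [0, 0.012, 0], [0, 0.014, 0], [0, 0.014, 0], [0, 0.014, 0], [0, 0.014, 0], [0, 0.014, 0], [0, 0.014, 0]], "rotation": [[0, 0, 0], [0, 0, 0], [0, 0, 0], [0, 0, 0], [0, 0, 0], [0, 0, 0], [0, 0, 0], [0, 0, 0]]}}

```text
clock: 14.35
eef_pos: [0.4727, 0.0975, 0.0354]
tool_rot: [0.669, 0.743, 0.001, 0.001]
ft_force: [4.0, -1.4, 5.2]
grip_width: 0.0104
grasp_force: 60.1
```

Call:
{"op": "drive_tool", "data": {"slide": [[0, 0, 0], [0, 0, 0], [0, 0, 0], [0, 0, 0], [0, 0, 0], [0, 0, 0], [0, 0, 0], [0, 0, 0]], "rotation": [[0, 0, 0], [0, 0, 0], [0, 0, 0], [0, 0, 0], [0, 0, 0], [0, 0, 0], [0, 0, 0], [0, 0, 0]], "gripper": 1}}

```text
clock: 15.35
eef_pos: [0.4717, 0.0976, 0.0349]
tool_rot: [0.669, 0.743, 0.0, 0.0]
ft_force: [0.4, -0.1, 0.5]
grip_width: 0.0855
grasp_force: 0.0
```

Call:
{"op": "drive_tool", "data": {"slide": [[0, 0, -0.05], [0, 0, -0.12], [0, 0, -0.2], [0, 0, -0.3], [0, 0, -0.4], [0, 0, -0.5], [0, 0, -0.55], [0, 0, -0.55]], "rotation": [[0, 0, 0], [0, 0, 0], [0, 0, 0], [0, 0, 0], [0, 0, 0], [0, 0, 0], [0, 0, 0], [0, 0, 0]]}}

```text
clock: 16.35
eef_pos: [0.4724, 0.0978, 0.1734]
tool_rot: [0.669, 0.743, 0.001, 0.001]
ft_force: [-0.3, -0.3, -0.1]
grip_width: 0.0852
grasp_force: 0.0
```

```bash
python3 - <<'E'
from h import *
c=shot('wrist','w6');s=shot('side','s6')
cv2.imwrite('pics/m6.png',np.hstack([cv2.resize(c['image'],(400,300)),cv2.resize(s['image'],(400,300))])[:,:,::-1])
P=np.array([[pt(c,u,v) for u in range(560)] for v in range(420)]);ok=c['z_map']>.05;z=P[...,2]
b=ok&(z>.079)&(z<.086)&(abs(P[...,0]-.473)<.03)&(abs(P[...,1]-.1)<.05); print('bar',cv2.minAreaRect(P[b][:,:2].astype(np.float32)))
o=bot.get_obs();print(o['eef_pos'],o['ft_force'],o['clock'])
E
```

```text
bar ((0.4732936918735504, 0.09790897369384766), (0.011509385891258717, 0.06306249648332596), 5.570494174957275)
[0.47119107 0.09752272 0.17171123] [ 0.08497078 -0.61458473  0.16736074] 16.45
```

View pics/m6.png

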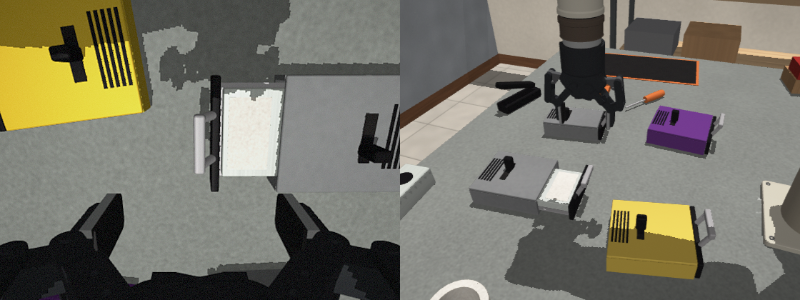

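The tray is fully out with its white drive exposed at (250,130), and the gripper is open and clear. The narrow dock's tray is shut and the look-alikes haven't been touched. Handing in.

```bash
python3 -c "
from workcell import bot
print(bot.job_done())"
```

```text
the job is handed in; nothing more can be done
None
```

The wide dock's tray is fully out at its stop and released; it came without moving the catch, the narrow dock's tray is still shut, and the job was handed in at about 16.5 s.

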